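# Load the polishing tumbler

## Robot

A 6-joint arm with a two-finger parallel gripper is mounted at the origin on the work surface. World frame = base frame: x ahead of the robot, y to its left, z up, the work surface at z = 0. Lengths are in m, angles in rad, forces in N, time in s.
With the tool pointing down it reaches from about 0.225 to 0.875 m from the base axis. Payload 3.4 kg.
Tool frame: the origin (TCP) lies at the very end of the fingers, on their centre line; the grasp point (between the pads) lies 19 mm behind it (manip.tcp_to_grasp is the distance from the TCP to the grasp point, in m); z points along the fingers, y is the line along which they close (so a half turn about z gives the same grasp; the last joint's range is limited). The gripper opens to 85 mm and grips with 20 to 120 N. Pads are 22 mm wide; open, the fingers measure 114 mm over their backs; the gripper's body (76 mm by 85 mm) begins 54 mm behind the grasp point. The pads swing forward as they close: fully open they stand 13 mm farther back than shut.
Start: joints at [-1.363, 0.276, 1.505, -0, 1.361, -0.121], TCP at [0.186, -0.544, 0.231] pointing down, gripper open.
Joint ranges: [-2.89, 2.89], [-0.75, 2.08], [0.22, 2.7], [-1.18, 4.32], [0.11, 2.71], [-2.7, 2.7]. Speed limits (rad/s): [2.57, 2.57, 3.14, 3.14, 3.14, 3.14].

## Interface

Orientations are given as a unit quaternion [w, x, y, z].
In Python, from rig import status, get_image, job, manip gives the robot as it stands.
- The arm moves only by the tool apply_moves, never from a script. Its arguments are lists of equal length, an entry for each row: "xyz": the shift along the tool's x, y, z each as a share of 0.3 m, from -1 to 1, a list of three; "rot": the turn, a rotation vector about the tool's x, y, z each as a share of 60 degrees, from -1 to 1, a list of three; "hand": the opening, from -1 (shut) to 1 (fully open). A call has 1 to 8 rows; each row shifts and turns the commanded pose from where the row before left it, along the tool's axes as they then stand; what a row does not reach is not made up. A row lasts 1/8 s, in which the tool goes at most 62.5 mm and 10.7 degrees, less where a joint would pass 70% of its speed; a pose out of reach is approached as far as the arm can. A call with a number of a shift or a turn outside -1 to 1 is refused whole. A call with a gripper value outside its range is refused whole. The fingers move at their own pace and stop on an object; "force" is the grip in N (left out, the last holds). Time passes only in rows, so rows that do not move let the fingers close. It gives the time, the measured TCP pose, the force, the opening and the grip force at its end, in the units of the state.
- status.get_state(): the state, without advancing time (a new reading comes with each control period).
- get_image(name): name is "scene" or "side" or "wrist"; returns a dict with "pixels" (384x512x3 uint8, red, green, blue), "fovy" (degrees; the focal length in pixels is half the picture's height over the tangent of half this angle, whatever the lens; pixels are square), "cx", "cy" (the principal point, pixels), "origin" and "orientation" of the camera in the world; the wrist camera has in their place "tool_from_camera" (4x4, takes a point from camera to tool coordinates, whose origin is the TCP and whose axes are the flange's). Camera axes: x right, y down, z forward; pixel columns grow to the right and rows downward; lengths in m; the calibration is good to about 2 mm. A picture is of the moment at which its call begins: read the wrist's pose just before it. There is no depth.
- job.sign_off(): hands the job in; it is judged then, once.
The state is a dict: "clock": time; "qpos": joint angles; "qd": joint speeds; "effort": joint torques, N m; "position": TCP position; "ee_rot": TCP orientation; "contact_force": force on the tool from outside, world axes, zero at the start; "moment": the same for the moment, N m; "width": finger opening in m; "gripper_force": force on a finger pad.
Only numpy, scipy, OpenCV 4.12 (cv2) and the standard library are available. Lean on these libraries where they do the work, as an engineer would, in place of code of your own. Each camera call takes 0.05 s, during which the arm holds its last target. There are 200 camera calls.

## Task

The brass mount lying in one of the tumbler's two tubs has to be polished. Slide the tumbler's black selector grip fully home against its end stop so that the clear guard uncovers the tub with the brass mount, then pour all eight ceramic balls from the white cup into that tub and stand the cup upright back on its cork mat. Leave the silver bowl and the wax jar where they are.

Things in the scene. Friction and masses are not known exactly. Their poses are not given: they have to be found in the camera images.
- tumbler: Grey bench tumbler, fixed, yaw varies. Origin: on the table under the middle of its two open tubs; own x points to the blue motor housing (x 61 to 111 mm, 80 mm high), y to the left tub. Outer y -116 to 116, x -115 to 111 mm. Tubs inside: x -55 to 55; left y 5 to 110, right y -110 to -5 mm; floor z 15, rims and front deck z 75 mm.
- tub_left (a point): Middle of the floor of the left (+y) tub: tumbler frame x 0, y +57.5, z 15 mm.
- tub_right (a point): Middle of the floor of the right (-y) tub: tumbler frame x 0, y -57.5, z 15 mm.
- selector (a joint): Selector slide, 0 to 0.12 m along the tumbler's +y, about 2 N friction, stays where left, hard stop at each end. It carries a clear orange-framed guard, 114 x 112 mm, top z 82 mm. At 0 (grip at the right, -y end) it covers the right tub and the left is fully open; at 0.12 (grip at the left, +y end) the right is open. Starts mid-way, half covering both.
- selector_top (a point): Middle of the top of the black selector grip, an upright block 28 mm (tumbler x) by 22 mm (tumbler y), its top z 123 mm; its foot stands on an orange arm of the guard, top z 81 mm. It slides along tumbler y on the front deck at tumbler x = -88 mm; its y there = joint value minus 60 mm.
- brass_mount: Brass angle bracket 36 x 24 mm, 23 mm high, 40 g, loose on the floor of one of the tubs: the tub to be filled. Origin: centre of its underside.
- steel_mount: Dark steel bracket of the same shape, lying in the other tub.
- cup: White plastic cup without handle, open at the top, straight-sided, 85 mm high, 64 mm across outside, wall 3 mm, bottom 4 mm thick, stiff, about 90 g, with the eight balls in it. Origin: centre of its underside; z is its axis, towards the mouth.
- cup_mat: Round cork mat, fixed, 110 mm across, 4 mm thick, on which the cup stands. Origin: centre of its underside, on the table.
- ball0: Smooth, slippery teal ceramic polishing ball, 18 mm across, 11 g, one of eight in the cup. Origin: its centre.
- ball1: Smooth, slippery teal ceramic polishing ball, 18 mm across, 11 g, one of eight in the cup. Origin: its centre.
- ball2: Smooth, slippery teal ceramic polishing ball, 18 mm across, 11 g, one of eight in the cup. Origin: its centre.
- ball3: Smooth, slippery teal ceramic polishing ball, 18 mm across, 11 g, one of eight in the cup. Origin: its centre.
- ball4: Smooth, slippery teal ceramic polishing ball, 18 mm across, 11 g, one of eight in the cup. Origin: its centre.
- ball5: Smooth, slippery teal ceramic polishing ball, 18 mm across, 11 g, one of eight in the cup. Origin: its centre.
- ball6: Smooth, slippery teal ceramic polishing ball, 18 mm across, 11 g, one of eight in the cup. Origin: its centre.
- ball7: Smooth, slippery teal ceramic polishing ball, 18 mm across, 11 g, one of eight in the cup. Origin: its centre.
- silver_bowl: Old silver-gilt bowl, 130 mm across, 55 mm high, standing loose on a white foam ring 12 mm high; must not be moved. Origin: centre of its underside.
- wax_jar: Amber wax jar with a black cap, 56 mm across, 60 mm high, loose on the table; must not be moved. Origin: centre of its underside.
Things that resemble listed ones, but are neither listed nor needed, are in the scene too. Of the things that look like the cup_mat, the largest one is meant.

How it is judged:
By the outcome, as a careful person would: the job done as asked, in the order asked, and still so for the second after the job is handed in, with the robot touching nothing.
It also fails if it takes over 62 s, if anything falls off the work surface, if the arm or the gripper's body presses on something with over 40 N, if the wrist force passes 120 N, or if a joint passes its speed limit or range.

## Working session

There is one attempt and no reset: what is moved stays moved. The work goes in short steps, Python scripts to look and compute and a tool call to move; the robot and the scene stay as the last step left them, time stands still between calls to the robot, and variables do not carry over. Pictures are saved under pics/ and viewed, at most 10 in all, crops included, and the job is handed in when it is done.

Besides the shell and the picture viewer there is one more tool, called after "Emit:" as name(argument=value, ...) on one line, values as JSON. apply_moves: Moves the arm, as the interface text tells. Its arguments: {"type":"object","properties":{"xyz":{"type":"array","items":{"type":"array","items":{"type":"number","minimum":-1,"maximum":1}}},"rot":{"type":"array","items":{"type":"array","items":{"type":"number","minimum":-1,"maximum":1}}},"hand":{"type":"array","items":{"type":"number"}},"force":{"type":"number"}},"required":["xyz","rot","hand"]}

```bash
mkdir -p pics; ls
cat > h.py <<'E'
import numpy as np, cv2
from rig import status, get_image, job, manip
from scipy.spatial.transform import Rotation as R
def q2R(q): return R.from_quat([q[1],q[2],q[3],q[0]]).as_matrix()
def cam(name):
    s=status.get_state(); d=get_image(name)
    f=d["pixels"].shape[0]/2/np.tan(np.radians(d["fovy"])/2)
    if "origin" in d: T=np.eye(4);T[:3,:3]=q2R(d["orientation"]);T[:3,3]=d["origin"]
    else:
        W=np.eye(4);W[:3,:3]=q2R(s["ee_rot"]);W[:3,3]=s["position"];T=W@np.array(d["tool_from_camera"])
    return dict(im=d["pixels"],f=f,cx=d["cx"],cy=d["cy"],T=T)
def ray(c,u,v):
    d=c["T"][:3,:3]@np.array([(u-c["cx"])/c["f"],(v-c["cy"])/c["f"],1]); return c["T"][:3,3],d
def onz(c,u,v,z):
    o,d=ray(c,u,v); return o+d*(z-o[2])/d[2]
def proj(c,p):
    q=c["T"][:3,:3].T@(np.array(p)-c["T"][:3,3]); return q[:2]/q[2]*c["f"]+[c["cx"],c["cy"]]
def save(c,n,s=1,crop=None):
    im=cv2.cvtColor(c["im"],cv2.COLOR_RGB2BGR)
    if crop: x0,y0,x1,y1=crop; im=im[y0:y1,x0:x1]
    cv2.imwrite("pics/"+n,cv2.resize(im,None,fx=s,fy=s,interpolation=cv2.INTER_CUBIC))
E
python3 - <<'E'
from h import *
import pickle
cs={n:cam(n) for n in("scene","side")}
pickle.dump(cs,open("c0.pkl","wb"))
for n,c in cs.items(): save(c,n+"0.png",1.5); print(n,c["f"],c["T"].round(3).tolist())
s=status.get_state();print(s["clock"],s["ee_rot"],s["width"],manip.tcp_to_grasp)
E
```

```text
pics
scene 360.89883987067896 [[-0.563, 0.536, -0.629, 0.966], [0.826, 0.383, -0.413, 0.204], [0.02, -0.752, -0.658, 0.601], [0.0, 0.0, 0.0, 1.0]]
side 356.82185076557386 [[0.997, -0.054, 0.059, 0.425], [-0.079, -0.638, 0.766, -0.625], [-0.004, -0.768, -0.641, 0.56], [0.0, 0.0, 0.0, 1.0]]
0.1 [-7.98892567e-04  9.86516532e-01  1.63659688e-01 -2.93528441e-05] 0.08524372897430038 0.0187
```

View pics/scene0.png

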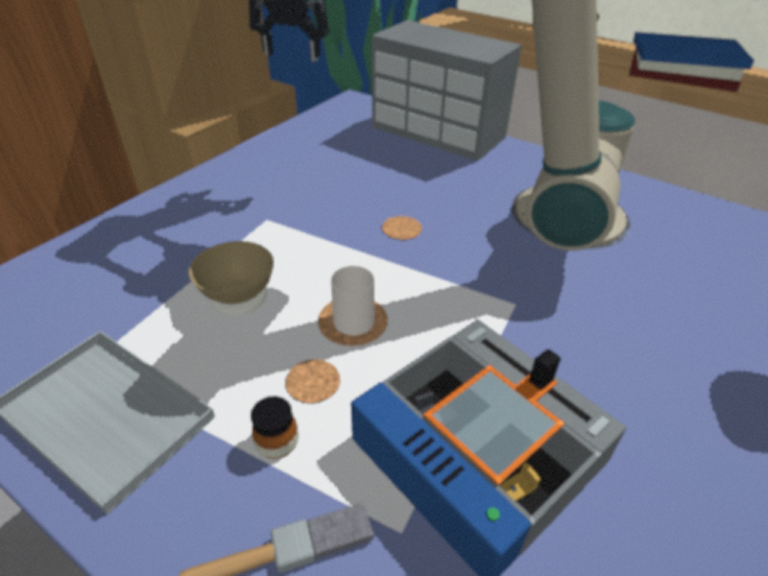

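View pics/side0.png

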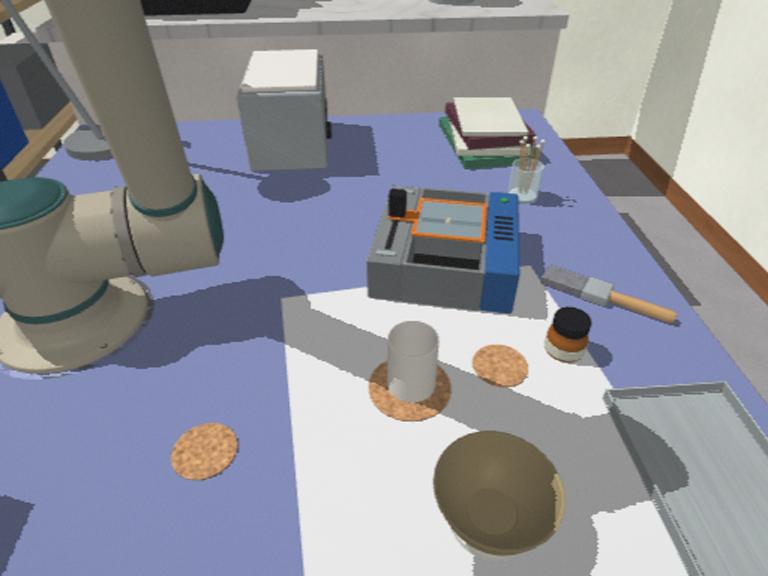

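The scene view shows brass at about (520,483) in the tub at the right, which is +y, so the left tub. The steel mount is dark, at about (440,385). The guard is midway and the grip is at (545,365). Three cork discs are visible: under the cup at (352,320), at (402,227) and at (312,380). The one under the cup looks largest, which I'll measure.

```bash
cat > m.py <<'E'
from h import *
import pickle
cs=pickle.load(open("c0.pkl","rb"))
for n,c in cs.items():
    print("==",n)
    hsv=cv2.cvtColor(c["im"],cv2.COLOR_RGB2HSV); H,S,V=cv2.split(hsv)
    def blobs(m,k=4,mn=60):
        N,l,st,ce=cv2.connectedComponentsWithStats(m.astype(np.uint8)); 
        o=sorted([i for i in range(1,N) if st[i,4]>mn],key=lambda i:-st[i,4])[:k]
        return [(l==i) for i in o],[ce[i] for i in o]
    # orange guard
    ms,ce=blobs((H>=5)&(H<=14)&(S>200)&(V>150),2)
    for m in ms:
        pts=np.argwhere(m)[:,::-1].astype(np.float32)
        P=np.array([onz(c,u,v,.082)[:2] for u,v in pts],np.float32)
        print("orange",len(pts),pts.mean(0).round(), cv2.minAreaRect(P))
    ms,ce=blobs((H>=5)&(H<=16)&(S>90)&(S<215)&(V>90),6)
    for m in ms:
        pts=np.argwhere(m)[:,::-1]
        P=np.array([onz(c,u,v,.004)[:2] for u,v in pts],np.float32)
        print("cork",len(pts),pts.mean(0).round(),[np.round(x,4) for x in cv2.fitEllipse(cv2.convexHull(P))])
    # blue housing top
    ms,ce=blobs((H>=100)&(H<=115)&(S>180)&(V>60),3)
    for m in ms:
        pts=np.argwhere(m)[:,::-1]
        P=np.array([onz(c,u,v,.08)[:2] for u,v in pts],np.float32)
        print("blue",len(pts),pts.mean(0).round(),cv2.minAreaRect(P))
    ms,ce=blobs(V<45,6,30)
    for m in ms:
        pts=np.argwhere(m)[:,::-1]; print("black",len(pts),pts.mean(0).round(),pts.min(0),pts.max(0))
c=cs["scene"]
a=cv2.cvtColor(c["im"],cv2.COLOR_RGB2BGR)[205:385,225:425]
b=cv2.cvtColor(cs["side"]["im"],cv2.COLOR_RGB2BGR)[115:295,225:425]
cv2.imwrite("pics/crop1.png",cv2.resize(np.hstack([a,b]),None,fx=2,fy=2,interpolation=cv2.INTER_CUBIC))
E
python3 m.py
```

```text
== scene
cork 3515 [23. 78.] [array([ 0.2316, -1.5488]), array([0.1665, 1.8348]), np.float64(152.9754)]
cork 1233 [332. 280.] [array([0.533 , 0.0901]), array([0.1466, 0.2304]), np.float64(74.4752)]
cork 922 [  9. 146.] [array([ 0.742 , -0.6545]), array([0.0656, 1.0496]), np.float64(155.6502)]
cork 758 [208. 254.] [array([ 0.6234, -0.1447]), array([0.0712, 0.0725]), np.float64(157.154)]
cork 441 [234. 218.] [array([ 0.4965, -0.1711]), array([0.1011, 0.1037]), np.float64(29.693)]
cork 419 [439.  55.] [array([-0.9185, -0.0527]), array([0.3334, 0.5482]), np.float64(122.4247)]
black 867 [193.  12.] [166   0] [218  36]
black 576 [363. 319.] [346 300] [379 341]
black 515 [181. 278.] [168 265] [193 290]
black 293 [292. 257.] [272 247] [306 269]
black 284 [362. 246.] [353 234] [371 257]
black 48 [379. 270.] [367 261] [391 279]
== side
orange 61 [298. 157.] ((0.5797498822212219, 0.05985845625400543), (0.02495073527097702, 0.11006967723369598), 71.79473114013672)
cork 1278 [479. 160.] [array([1.0881, 0.1441]), array([0.0623, 0.4159]), np.float64(178.2108)]
cork 1238 [136. 301.] [array([ 0.2417,
[... 588 characters left out ...]
] [166   9]
black 389 [381. 215.] [369 205] [393 225]
black 248 [297. 174.] [276 169] [318 178]
black 169 [265. 135.] [260 126] [270 144]Traceback (most recent call last):
  File "m.py", line 34, in <module>
    cv2.imwrite("pics/crop1.png",cv2.resize(np.hstack([a,b]),None,fx=2,fy=2,interpolation=cv2.INTER_CUBIC))
                                            ~~~~~~~~~^^^^^^^
    return _nx.concatenate(arrs, 1, dtype=dtype, casting=casting)
           ~~~~~~~~~~~~~~~^^^^^^^^^^^^^^^^^^^^^^^^^^^^^^^^^^^^^^^
ValueError: all the input array dimensions except for the concatenation axis must match exactly, but along dimension 0, the array at index 0 has size 179 and the array at index 1 has size 180
```

The mat under the cup measures about 107 mm, against 73 mm for the other two, so it is the cup_mat, at (0.495, -0.172). Next I'll get the tumbler pose and confirm with a crop.

```bash
cat > m2.py <<'E'
from h import *
import pickle
cs=pickle.load(open("c0.pkl","rb"))
for n,roi in(("scene",(270,230,400,340)),("side",(262,125,335,165))):
    c=cs[n]; x0,y0,x1,y1=roi
    hsv=cv2.cvtColor(c["im"],cv2.COLOR_RGB2HSV); H,S,V=cv2.split(hsv)
    m=np.zeros(H.shape,np.uint8); m[y0:y1,x0:x1]=((H<=14)&(S>150)&(V>110))[y0:y1,x0:x1]
    N,l,st,ce=cv2.connectedComponentsWithStats(m); i=1+np.argmax(st[1:,4]); m=(l==i).astype(np.uint8)
    # drop the arm: opening of the filled hull region
    f=cv2.findContours(m,cv2.RETR_EXTERNAL,cv2.CHAIN_APPROX_NONE)[0]; 
    fm=cv2.drawContours(np.zeros_like(m),f,-1,1,-1); fm=cv2.morphologyEx(fm,cv2.MORPH_OPEN,np.ones((21,21),np.uint8))if n=="scene" else cv2.morphologyEx(fm,cv2.MORPH_OPEN,np.ones((17,17),np.uint8))
    cnt=max(cv2.findContours(fm,cv2.RETR_EXTERNAL,cv2.CHAIN_APPROX_NONE)[0],key=cv2.contourArea)[:,0]
    P=np.array([onz(c,u,v,.082)[:2] for u,v in cnt],np.float32)
    print(n,"guard",cv2.minAreaRect(P)); print(" corners",cv2.boxPoints(cv2.minAreaRect(P)).round(3).tolist(), cnt.min(0),cnt.max(0))
g=[ (cs["scene"],362.5,236.),(cs["side"],265.5,127.5)]
for c,u,v in g: print("griptop",onz(c,u,v,.123).round(4))
# cup mouth, jar cap, bowl by size
a=cs["scene"]["im"][205:383,225:425];b=cs["side"]["im"][115:293,225:425]
cv2.imwrite("pics/crop1.png",cv2.resize(np.hstack([a,b])[:,:,::-1],None,fx=2,fy=2,interpolation=cv2.INTER_CUBIC))
E
python3 m2.py
```

```text
scene guard ((0.5850237011909485, 0.10717345774173737), (0.1141132190823555, 0.13026224076747894), 75.0022201538086)
 corners [[0.5070000290870667, 0.0689999982714653], [0.6330000162124634, 0.03500000014901161], [0.6629999876022339, 0.14499999582767487], [0.5370000004768372, 0.17900000512599945]] [294 252] [363 313]
side guard ((0.5911810994148254, 0.104714535176754), (0.1152450293302536, 0.10946595668792725), 77.2337417602539)
 corners [[0.5249999761581421, 0.061000000685453415], [0.6320000290870667, 0.035999998450279236], [0.6570000052452087, 0.14900000393390656], [0.5509999990463257, 0.17299999296665192]] [278 133] [322 159]
griptop [0.5052 0.1225 0.123 ]
griptop [0.5092 0.1267 0.123 ]
```

View pics/crop1.png

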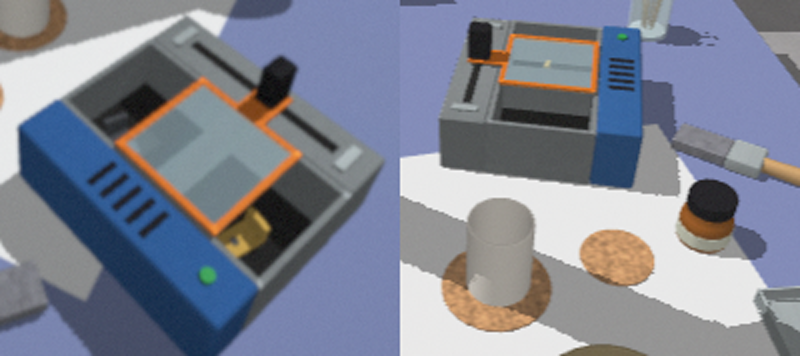

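The crop confirms it: brass bracket in the +y (left) tub, at crop (245,228), and steel in the right tub. The selector therefore goes to joint 0, pushing the grip toward tumbler -y. Next I check the tumbler corners and the other objects, and plan the first move.

Run:
```python
from h import *
import pickle
cs=pickle.load(open("c0.pkl","rb")); a,b=cs["scene"],cs["side"]
P=lambda n,c,u,v,z: print(n,onz(c,u/1.5,v/1.5,z).round(4))
P("deck -y",a,478,321,.075);P("deck +y",a,625,430,.075)
P("side deck -y outer",b,368,263,.075);P("side housing -y end outer x",b,518,277,.08)
P("cup mouth side",b,413,341,.089);P("cup mouth scene",a,353,284,.089)
P("bowl rim scene",a,232,268,.067);P("bowl rim side",b,498,492,.067)
P("jar cap scene",a,272,412,.06);P("jar cap side",b,572,322,.06)
P("paper cup",b,525,165,.09)
yaw=np.radians(-14);o=np.array([.591,.105])
X=np.array([np.cos(yaw),np.sin(yaw)]);Y=np.array([-X[1],X[0]])
for n,x,y in(("deck-y",-.115,-.116),("deck+y",-.115,.116),("house-y",.111,-.116)):print(n,o+X*x+Y*y)
```

```text
deck -y [0.4543 0.0164 0.075 ]
deck +y [0.5143 0.2351 0.075 ]
side deck -y outer [0.4523 0.0044 0.075 ]
side housing -y end outer x [ 0.6623 -0.0525  0.08  ]
cup mouth side [ 0.4969 -0.1737  0.089 ]
cup mouth scene [ 0.5052 -0.1604  0.089 ]
bowl rim scene [ 0.5638 -0.3501  0.067 ]
bowl rim side [ 0.558 -0.363  0.067]
jar cap scene [ 0.7202 -0.1192  0.06  ]
jar cap side [ 0.7181 -0.1286  0.06  ]
paper cup [0.7608 0.2592 0.09  ]
deck-y [0.45135305 0.02026671]
deck+y [0.50747893 0.24537532]
house-y [ 0.67063989 -0.03440763]
```

Emit:
apply_moves(xyz=[[0,0,0],[0,0,0],[0,0,0],[0,0,0],[0,0,0],[0,0,0],[0.1,0.018,0],[0.16,0.0286,0]], rot=[[0,0,-0.156],[0,0,-0.156],[0,0,-0.156],[0,0,-0.156],[0,0,-0.156],[0,0,-0.156],[0,0,0],[0,0,0]], hand=[-1,-1,-1,-1,-1,-1,-1,-1])

```text
clock: 1.1
position: [0.2193, -0.4725, 0.2305]
ee_rot: [-0.0, 0.794, 0.608, 0.0]
contact_force: [0.6, 0.3, -0.1]
width: 0.0
gripper_force: 0.0
```

Emit:
apply_moves(xyz=[[0.16,0.0286,0],[0.16,0.0286,0],[0.16,0.0286,0],[0.16,0.0286,0],[0.16,0.0286,0],[0.16,0.0286,0],[0.16,0.0286,0],[0.16,0.0286,0]], rot=[[0,0,0],[0,0,0],[0,0,0],[0,0,0],[0,0,0],[0,0,0],[0,0,0],[0,0,0]], hand=[-1,-1,-1,-1,-1,-1,-1,-1])

```text
clock: 2.1
position: [0.3853, -0.1178, 0.2312]
ee_rot: [0.0, 0.793, 0.609, -0.0]
contact_force: [1.3, 0.8, -0.7]
width: 0.0001
gripper_force: 0.0
```

Emit:
apply_moves(xyz=[[0.16,0.0286,0],[0.16,0.0286,0],[0.16,0.0286,0],[0.16,0.0286,0],[0.16,0.0286,0],[0.1,0.0286,0],[0,0,0],[0,0,0]], rot=[[0,0,0],[0,0,0],[0,0,0],[0,0,0],[0,0,0],[0,0,0],[0,0,0],[0,0,0]], hand=[-1,-1,-1,-1,-1,-1,-1,-1])

```text
clock: 3.1
position: [0.5039, 0.1276, 0.2308]
ee_rot: [-0.0, 0.793, 0.609, -0.001]
contact_force: [-0.0, -0.8, -0.2]
width: 0.0001
gripper_force: 0.0
```

Run:
```python
from h import *
import pickle
c=cam("wrist"); save(c,"w1.png",1.5); pickle.dump(c,open("w1.pkl","wb"))
s=status.get_state()
print(s["clock"],s["position"],q2R(s["ee_rot"]).round(3).tolist(),s["qpos"],s["width"])
for p in((.507,.125,.123),(.591,.105,.082)): print(proj(c,p)*1.5)
```

```text
3.15 [0.5039118  0.12732737 0.23096663] [[0.259, 0.966, -0.001], [0.966, -0.259, -0.001], [-0.001, -0.001, -1.0]] [ 1.13997715e-01  1.93574855e-01  1.61850726e+00 -6.20044751e-04
  1.33082281e+00  3.76507674e-01] -0.00019340480473392654
[388.28330712 282.84750306]
[519.90417836 260.56640457]
```

View pics/w1.png

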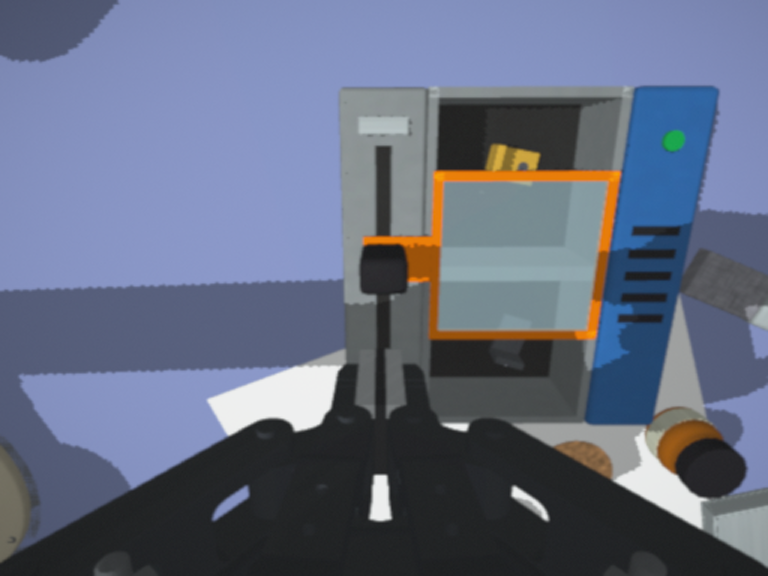

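The wrist view shows the grip at (384,270), guard corners at (434,171), (620,171), (598,338) and (430,338), brass at (513,160) in the +y tub and the deck corner at (341,88). The tumbler sides line up with the tool.

Run:
```python
from h import *
import pickle
c=pickle.load(open("w1.pkl","rb"))
P=lambda n,u,v,z: (print(n,onz(c,u/1.5,v/1.5,z).round(4)))
for n,u,v,z in [("deck+y",341,88,.075),("house+y",718,88,.08),("house -y in",587,423,.08),("house +y in",636,87,.08),("g1",434,171,.082),("g2",620,171,.082),("g3",598,338,.082),("g4",430,338,.082),("griptop",385,270,.123),("grip base far edge",384,240,.081),("brass",513,160,.03)]: P(n,u,v,z)
```

```text
deck+y [0.5076 0.2356 0.075 ]
house+y [0.7217 0.1777 0.08  ]
house -y in [ 0.618  -0.0302  0.08  ]
house +y in [0.6753 0.1907 0.08  ]
g1 [0.5498 0.1748 0.082 ]
g2 [0.66   0.1452 0.082 ]
g3 [0.6334 0.0369 0.082 ]
g4 [0.522  0.0667 0.082 ]
griptop [0.5071 0.1328 0.123 ]
grip base far edge [0.509  0.1408 0.081 ]
brass [0.6111 0.1628 0.03  ]
```

Emit:
apply_moves(xyz=[[0.16,0,0],[0,0,0.113],[0,0,0.113],[0,0,0.113],[0,0,0.113],[0,0,0],[-0.05,0,0],[-0.05,0,0]], rot=[[0,0,0],[0,0,0],[0,0,0],[0,0,0],[0,0,0],[0,0,0],[0,0,0],[0,0,0]], hand=[-1,-1,-1,-1,-1,-1,-1,-1])

```text
clock: 4.15
position: [0.5103, 0.1447, 0.0973]
ee_rot: [0.001, 0.794, 0.609, 0.002]
contact_force: [2.0, 2.5, -0.0]
width: 0.0
gripper_force: 1.2
```

Emit:
apply_moves(xyz=[[-0.05,0,0],[-0.05,0,0],[-0.05,0,0],[-0.03,0,0],[0,0,0]], rot=[[0,0,0],[0,0,0],[0,0,0],[0,0,0],[0,0,0]], hand=[-1,-1,-1,-1,-1])

```text
clock: 4.78
position: [0.4943, 0.0923, 0.0953]
ee_rot: [-0.0, 0.794, 0.608, -0.001]
contact_force: [0.6, 0.1, -0.5]
width: 0.0004
gripper_force: 0.0
```

Emit:
apply_moves(xyz=[[-0.01,0,0],[-0.01,0,0],[-0.01,0,0],[0,0,0]], rot=[[0,0,0],[0,0,0],[0,0,0],[0,0,0]], hand=[-1,-1,-1,-1])

```text
clock: 5.28
position: [0.4927, 0.0844, 0.0955]
ee_rot: [-0.0, 0.793, 0.609, -0.0]
contact_force: [-0.5, 0.9, -0.5]
width: -0.0003
gripper_force: 0.4
```

Emit:
apply_moves(xyz=[[-0.007,0,0],[0,0,0]], rot=[[0,0,0],[0,0,0]], hand=[-1,-1])

```text
clock: 5.52
position: [0.4924, 0.0825, 0.0957]
ee_rot: [0.0, 0.793, 0.609, -0.0]
contact_force: [-0.1, 2.0, -1.1]
width: -0.0
gripper_force: 0.6
```

Emit:
apply_moves(xyz=[[-0.007,0,0],[-0.007,0,0],[0,0,0]], rot=[[0,0,0],[0,0,0],[0,0,0]], hand=[-1,-1,-1])

```text
clock: 5.9
position: [0.4922, 0.0813, 0.0958]
ee_rot: [-0.002, 0.794, 0.608, 0.003]
contact_force: [1.6, 10.5, -2.2]
width: -0.0003
gripper_force: 5.5
```

Emit:
apply_moves(xyz=[[-0.007,0,0],[0,0,0]], rot=[[0,0,0],[0,0,0]], hand=[-1,-1])

```text
clock: 6.15
position: [0.4922, 0.0813, 0.0958]
ee_rot: [-0.003, 0.794, 0.607, 0.004]
contact_force: [3.6, 16.9, -3.3]
width: 0.0
gripper_force: 8.5
```

Emit:
apply_moves(xyz=[[0.02,0,0],[0.03,0,0],[0,0,-0.15],[0,0,-0.18],[0,0,-0.18],[0,0,-0.18],[0,0,0],[0,0,0]], rot=[[0,0,0],[0,0,0],[0,0,0],[0,0,0],[0,0,0],[0,0,0],[0,0,0],[0,0,0]], hand=[-1,-1,-1,-1,-1,-1,-1,-1])

```text
clock: 7.15
position: [0.4944, 0.0908, 0.3023]
ee_rot: [0.0, 0.793, 0.609, -0.0]
contact_force: [0.2, -0.3, -0.4]
width: -0.0003
gripper_force: 0.0
```

```bash
cat > st.py <<'E'
from h import *
import json
s=status.get_state(); open("log.jsonl","a").write(json.dumps([list(map(float,s["qpos"])),list(map(float,s["position"])),list(map(float,s["ee_rot"]))])+"\n")
print(round(s["clock"],2),np.round(s["position"],4),np.round(s["qpos"],3),q2R(s["ee_rot"]).round(3).tolist(),np.round(s["contact_force"],1),round(s["width"],4))
E
python3 st.py
python3 - <<'E'
from h import *
import pickle
c=cam("wrist"); save(c,"w2.png",1.2); pickle.dump(c,open("w2.pkl","wb"))
E
```

```text
7.15 [0.4944 0.0908 0.3023] [ 4.400e-02  1.320e-01  1.519e+00 -1.000e-03  1.490e+00  3.060e-01] [[0.259, 0.966, -0.0], [0.966, -0.259, -0.001], [-0.001, -0.0, -1.0]] [ 0.2 -0.3 -0.4] -0.0003
```

View pics/w2.png

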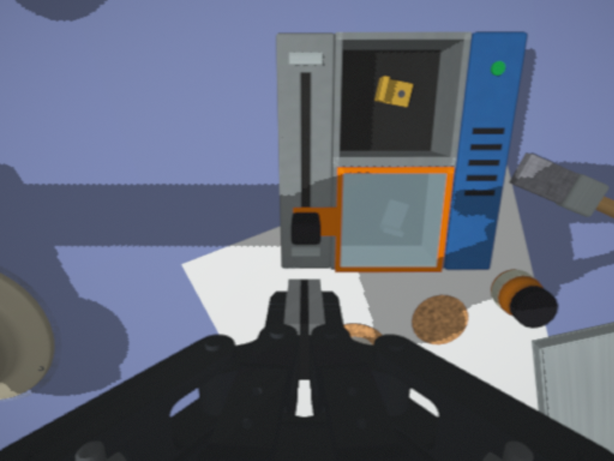

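Emit:
apply_moves(xyz=[[-0.145,0.011,0],[-0.145,0.011,0],[-0.145,0.011,0],[-0.145,0.011,0],[-0.145,0.011,0],[-0.145,0.011,0],[-0.145,0.011,0],[-0.145,0.011,0]], rot=[[0,0,0],[0,0,0],[0,0,0],[0,0,0],[0,0,0],[0,0,0],[0,0,0],[0,0,0]], hand=[1,1,1,1,1,1,1,1])

```text
clock: 8.2
position: [0.429, -0.2529, 0.3007]
ee_rot: [-0.002, 0.793, 0.609, -0.001]
contact_force: [-0.1, 0.8, 0.5]
width: 0.0853
gripper_force: 0.0
```

Emit:
apply_moves(xyz=[[0,0,0],[0,0,0],[0,0,0],[0,0,0],[0,0,0],[0,0,0],[0,0,0],[0,0,0]], rot=[[0,0,0.16],[0,0,0.17],[0,0,0.17],[0,0,0],[0,0.15,0],[0,0.15,0],[0,0.15,0],[0,0,0]], hand=[1,1,1,1,1,1,1,1])

```text
clock: 9.2
position: [0.4282, -0.2534, 0.3005]
ee_rot: [-0.091, 0.899, 0.37, 0.215]
contact_force: [0.1, 0.0, 0.4]
width: 0.0857
gripper_force: 0.0
```

```bash
python3 st.py
```

```text
9.2 [ 0.4282 -0.2534  0.3005] [-1.015  0.122  1.633  0.458  1.511 -0.282] [[0.633, 0.705, 0.319], [0.627, -0.709, 0.322], [0.454, -0.004, -0.891]] [0.1 0.  0.4] 0.0857
```

The left tub is fully open with the brass at (394,92), and the guard sits over the right tub against the stop. q4 turns the right way, so I continue tilting the tool.

Emit:
apply_moves(xyz=[[0,0,0],[0,0,0],[0,0,0],[0,0,0],[0,0,0],[0,0,0]], rot=[[0,0.145,0],[0,0.145,0],[0,0.145,0],[0,0.145,0],[0,0.145,0],[0,0,0]], hand=[1,1,1,1,1,1])

```text
clock: 9.95
position: [0.4301, -0.2515, 0.3004]
ee_rot: [-0.224, 0.755, 0.311, 0.532]
contact_force: [-0.1, 0.4, 0.6]
width: 0.0855
gripper_force: 0.0
```

```bash
python3 st.py
python3 - <<'E'
from h import *
s=status.get_state(); Rm=q2R(s["ee_rot"]); p=np.array(s["position"])
cup=np.array([.496,-.172,.058]); z=Rm[:,2]
tgt=cup+z*.0187
pre=tgt-z*.11
print("to pre",(Rm.T@(pre-p)/.3).round(3),"pre",pre,"pitch",np.degrees(np.arcsin(-z[2])),"az",np.degrees(np.arctan2(z[1],z[0])))
c=cam("scene");save(c,"s2.png",1.5); c=cam("side"); save(c,"d2.png",1.0)
E
```

```text
9.95 [ 0.4301 -0.2515  0.3004] [-1.339  0.367  1.852  0.954  1.768 -0.803] [[0.24, 0.708, 0.664], [0.232, -0.706, 0.669], [0.943, -0.006, -0.334]] [-0.1  0.4  0.6] 0.0855
to pre [-0.648 -0.027  0.289] pre [ 0.43535991 -0.23307639  0.08846547] pitch 19.49261089525785 az 45.20537942945142
```

View pics/d2.png

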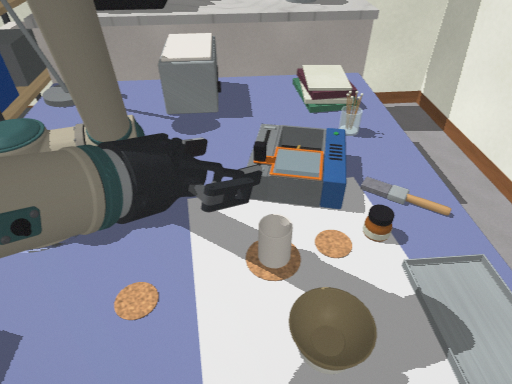

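The side view shows the tool horizontal-ish, pointing at the cup (275,240), clear of the bowl. The selector is at its stop.

Emit:
apply_moves(xyz=[[-0.13,-0.005,0.058],[-0.13,-0.005,0.058],[-0.13,-0.005,0.058],[-0.13,-0.005,0.058],[-0.13,-0.005,0.058],[0,0,0]], rot=[[0,0,0],[0,0,0],[0,0,0],[0,0,0],[0,0,0],[0,0,0]], hand=[1,1,1,1,1,1])

```text
clock: 10.8
position: [0.4374, -0.2341, 0.0893]
ee_rot: [-0.222, 0.754, 0.313, 0.532]
contact_force: [0.4, -0.5, 0.1]
width: 0.0858
gripper_force: 0.0
```

```bash
python3 st.py
python3 - <<'E'
from h import *
import pickle
s=status.get_state(); Rm=q2R(s["ee_rot"]); p=np.array(s["position"])
cup=np.array([.496,-.172,.058]); z=Rm[:,2]
tgt=cup+z*.0187; print("to tgt",(Rm.T@(tgt-p)/.3).round(4))
w=cam("wrist");d=cam("side");pickle.dump((w,d),open("c3.pkl","wb"))
print(proj(w,(.496,-.172,.089)),proj(w,(.496,-.172,.004)))
h=w["im"].shape[0]
cv2.imwrite("pics/w3.png",np.hstack([cv2.resize(x["im"],(400,300))[:,:,::-1] for x in(w,d)]))
E
```

```text
10.8 [ 0.4374 -0.2341  0.0893] [-1.318  0.691  2.046  0.955  1.452 -1.222] [[0.237, 0.709, 0.664], [0.237, -0.705, 0.668], [0.942, -0.001, -0.335]] [ 0.4 -0.5  0.1] 0.0858
to tgt [-0.0031 -0.0072  0.3654]
[251.38372615 161.94748276] [251.76392955 242.05368107]
```

View pics/w3.png

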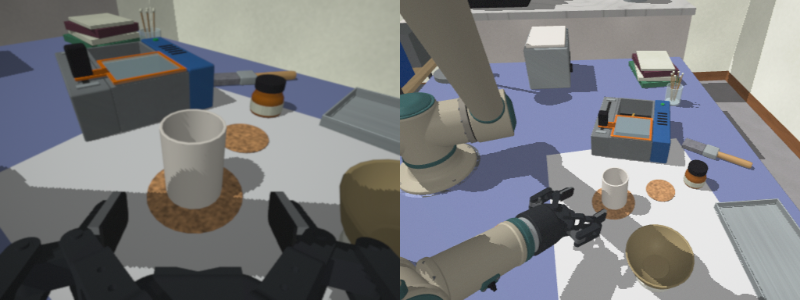

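The wrist view shows the cup about 8 px left of the finger midline (248 vs 256), so I shift about 4.5 mm sideways and advance.

Emit:
apply_moves(xyz=[[-0.003,-0.015,0],[0,0,0.08],[0,0,0.08],[0,0,0.08],[0,0,0.08],[0,0,0.045],[0,0,0]], rot=[[0,0,0],[0,0,0],[0,0,0],[0,0,0],[0,0,0],[0,0,0],[0,0,0]], hand=[1,1,1,1,1,1,1])

```text
clock: 11.78
position: [0.5065, -0.1582, 0.0531]
ee_rot: [-0.221, 0.754, 0.313, 0.533]
contact_force: [0.4, 0.5, 0.1]
width: 0.0852
gripper_force: 0.0
```

```bash
python3 st.py
python3 - <<'E'
from h import *
w=cam("wrist");d=cam("side")
cv2.imwrite("pics/w4.png",np.hstack([cv2.resize(x,(400,300),interpolation=cv2.INTER_CUBIC)[:,:,::-1] for x in(w["im"],d["im"][150:330,200:440])]))
E
```

```text
11.78 [ 0.5065 -0.1582  0.0531] [-1.134  0.75   2.141  1.15   1.325 -1.329] [[0.235, 0.708, 0.666], [0.237, -0.706, 0.667], [0.943, 0.001, -0.334]] [0.4 0.5 0.1] 0.0852
```

View pics/w4.png

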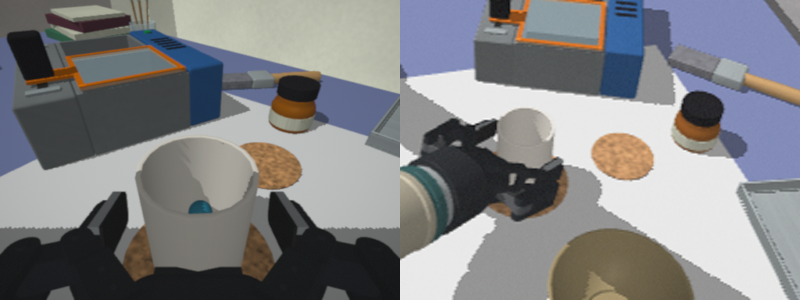

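The cup is centred between the fingers and a ball is visible inside. Closing.

Emit:
apply_moves(xyz=[[0,0,0],[0,0,0],[0,0,0],[0,0,0],[0,0,0],[0,0,0]], rot=[[0,0,0],[0,0,0],[0,0,0],[0,0,0],[0,0,0],[0,0,0]], hand=[-1,-1,-1,-1,-1,-1], force=40)

```text
clock: 12.62
position: [0.5067, -0.1591, 0.053]
ee_rot: [-0.221, 0.754, 0.312, 0.534]
contact_force: [-2.2, -4.6, 4.8]
width: 0.063
gripper_force: 44.0
```

```bash
python3 st.py
```

```text
12.62 [ 0.5067 -0.1591  0.053 ] [-1.136  0.751  2.14   1.151  1.326 -1.329] [[0.235, 0.707, 0.667], [0.236, -0.708, 0.666], [0.943, 0.001, -0.333]] [-2.2 -4.6  4.8] 0.063
```

Gripped (63 mm, 44 N). Lift straight up.

Emit:
apply_moves(xyz=[[0.06,0,-0.021],[0.126,0,-0.0445],[0.126,0,-0.0445],[0.126,0,-0.0445],[0.126,0,-0.0445],[0.065,0,-0.023],[0,0,0]], rot=[[0,0,0],[0,0,0],[0,0,0],[0,0,0],[0,0,0],[0,0,0],[0,0,0]], hand=[-1,-1,-1,-1,-1,-1,-1])

```text
clock: 13.5
position: [0.5065, -0.1586, 0.2523]
ee_rot: [-0.219, 0.755, 0.314, 0.532]
contact_force: [0.1, 0.2, -2.1]
width: 0.0633
gripper_force: 44.2
```

```bash
python3 st.py
python3 - <<'E'
from h import *
s=status.get_state(); Rm=q2R(s["ee_rot"]); p=np.array(s["position"])
print((Rm.T@(np.array([.544,.179,.25])-p)/.3).round(4), (Rm.T@[0,0,1]).round(3))
E
```

```text
13.5 [ 0.5065 -0.1586  0.2523] [-1.134  0.374  2.012  1.087  1.546 -0.873] [[0.236, 0.707, 0.666], [0.24, -0.707, 0.665], [0.941, 0.003, -0.337]] [ 0.1  0.2 -2.1] 0.0633
[ 0.2925 -0.707   0.8344] [ 0.941  0.003 -0.337]
```

Emit:
apply_moves(xyz=[[0.015,-0.035,0.042],[0.029,-0.071,0.083],[0.029,-0.071,0.083],[0.029,-0.071,0.083],[0.029,-0.071,0.083],[0.029,-0.071,0.083],[0.029,-0.071,0.083],[0.029,-0.071,0.083]], rot=[[0,0,0],[0,0,0],[0,0,0],[0,0,0],[0,0,0],[0,0,0],[0,0,0],[0,0,0]], hand=[-1,-1,-1,-1,-1,-1,-1,-1])

```text
clock: 14.5
position: [0.5324, 0.0965, 0.2498]
ee_rot: [-0.222, 0.756, 0.312, 0.532]
contact_force: [0.3, 0.4, -1.7]
width: 0.0632
gripper_force: 44.2
```

Emit:
apply_moves(xyz=[[0.029,-0.071,0.083],[0.029,-0.071,0.083],[0.015,-0.035,0.042],[0,0,0],[0,0,0],[0,0,0],[0,0,0],[0,0,0]], rot=[[0,0,0],[0,0,0],[0,0,0],[0,0,0],[0.118,0,-0.042],[0.118,0,-0.042],[0.118,0,-0.042],[0,0,0]], hand=[-1,-1,-1,-1,-1,-1,-1,-1])

```text
clock: 15.5
position: [0.5452, 0.1764, 0.2504]
ee_rot: [-0.32, 0.68, 0.453, 0.48]
contact_force: [0.0, 0.4, -0.7]
width: 0.0632
gripper_force: 44.7
```

```bash
python3 st.py
```

```text
15.5 [0.5452 0.1764 0.2504] [-0.488  0.33   2.107  1.278  1.371 -0.854] [[0.128, 0.923, 0.363], [0.309, -0.385, 0.87], [0.942, 0.001, -0.335]] [ 0.   0.4 -0.7] 0.0632
```

Emit:
apply_moves(xyz=[[0,0,0],[0,0,0],[0,0,0],[0,0,0],[0,0,0],[0,0,0],[0,0,0],[0,0,0]], rot=[[0.118,0,-0.042],[0.118,0,-0.042],[0.118,0,-0.042],[0,0,0],[0,0.108,0],[0,0.108,0],[0,0.108,0],[0,0,0]], hand=[-1,-1,-1,-1,-1,-1,-1,-1])

```text
clock: 16.5
position: [0.5418, 0.1789, 0.2502]
ee_rot: [-0.501, 0.502, 0.498, 0.499]
contact_force: [-0.5, -0.3, -1.5]
width: 0.0632
gripper_force: 44.8
```

```bash
python3 st.py;  python3 - <<'E'
from h import *
s=status.get_state(); Rm=q2R(s["ee_rot"]); p=np.array(s["position"])
g=p-.0187*Rm[:,2]; print(g,(Rm.T@(np.array([.544,.160,.19])-g)/.3).round(4))
a=cam("scene");d=cam("side")
cv2.imwrite("pics/w5.png",np.hstack([cv2.resize(x["im"],(400,300),interpolation=cv2.INTER_CUBIC)[:,:,::-1] for x in(a,d)]))
E
```

```text
16.5 [0.5418 0.1789 0.2502] [-0.452  0.659  1.897  1.188  1.814 -1.027] [[0.006, 1.0, 0.001], [0.0, -0.001, 1.0], [1.0, -0.006, -0.0]] [-0.5 -0.3 -1.5] 0.0632
[0.54182288 0.16018032 0.250242  ] [-0.2008  0.0084 -0.0005]
```

View pics/w5.png

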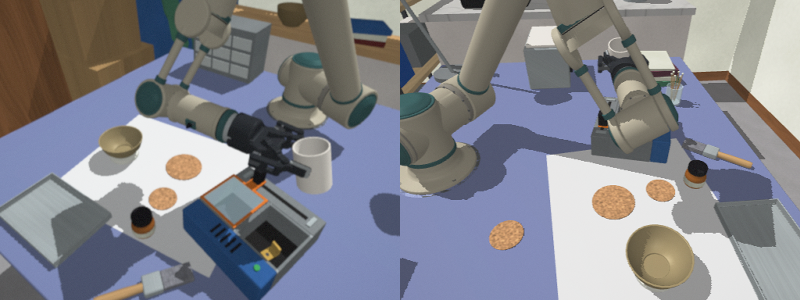

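The scene view shows the cup held upright beside and above the open left tub, clear of the grip. Lower 60 mm, then start rolling.

Emit:
apply_moves(xyz=[[-0.04,0.002,0],[-0.06,0.002,0],[-0.06,0.002,0],[-0.04,0.002,0],[0,0,0],[0,0,0],[0,0,0],[0,0,0]], rot=[[0,0,0],[0,0,0],[0,0,0],[0,0,0],[0,0,0.1],[0,0,0.1],[0,0,0.1],[0,0,0.1]], hand=[-1,-1,-1,-1,-1,-1,-1,-1])

```text
clock: 17.6
position: [0.5455, 0.1785, 0.1909]
ee_rot: [-0.593, 0.594, 0.385, 0.384]
contact_force: [0.0, 0.5, -2.0]
width: 0.0629
gripper_force: 44.8
```

Emit:
apply_moves(xyz=[[0,0,0],[0,0,0],[0,0,0],[0,0,0],[0,0,0],[0,0,0],[0,0,0],[0,0,0]], rot=[[0,0,0.1],[0,0,0.1],[0,0,0.08],[0,0,0.06],[0,0,0.05],[0,0,0.04],[0,0,0.04],[0,0,0.04]], hand=[-1,-1,-1,-1,-1,-1,-1,-1])

```text
clock: 18.6
position: [0.5456, 0.1785, 0.1909]
ee_rot: [-0.673, 0.674, 0.215, 0.214]
contact_force: [-0.2, -0.3, -1.8]
width: 0.0631
gripper_force: 44.8
```

```bash
python3 st.py;  python3 - <<'E'
from h import *
a=cam("scene")
print("teal px", [ (int(x[4]),x[:2].tolist()) for x in cv2.connectedComponentsWithStats(cv2.inRange(cv2.cvtColor(a["im"],cv2.COLOR_RGB2HSV)[200:384,250:450],(85,110,40),(100,255,255)))[2][1:]])
E
```

```text
18.6 [0.5456 0.1785 0.1909] [-0.449  0.76   1.906  1.164  1.77  -0.183] [[0.815, 0.579, -0.002], [0.002, -0.0, 1.0], [0.579, -0.815, -0.001]] [-0.2 -0.3 -1.8] 0.0631
teal px [(209, [130, 22]), (12, [74, 138]), (2, [83, 142]), (5, [75, 145]), (2, [81, 145])]
```

Emit:
apply_moves(xyz=[[0,0,0],[0,0,0],[0,0,0],[0,0,0],[0,0,0],[0,0,0],[0,0,0],[0,0,0]], rot=[[0,0,0.04],[0,0,0.04],[0,0,0.04],[0,0,0.04],[0,0,0.03],[0,0,0.03],[0,0,0.03],[0,0,0.03]], hand=[-1,-1,-1,-1,-1,-1,-1,-1])

```text
clock: 19.65
position: [0.5454, 0.1785, 0.1916]
ee_rot: [-0.697, 0.698, 0.115, 0.113]
contact_force: [0.7, -0.3, -1.6]
width: 0.0633
gripper_force: 44.9
```

Emit:
apply_moves(xyz=[[0,0,0],[0,0,0],[0,0,0],[0,0,0],[0,0,0],[0,0,0],[0,0,0],[0,0,0]], rot=[[0,0,0.03],[0,0,0.03],[0,0,0.03],[0,0,0.03],[0,0,0.03],[0,0,0.03],[0,0,0.03],[0,0,0.03]], hand=[-1,-1,-1,-1,-1,-1,-1,-1])

```text
clock: 20.65
position: [0.5454, 0.1785, 0.1916]
ee_rot: [-0.706, 0.707, 0.026, 0.025]
contact_force: [-0.0, -0.3, -1.2]
width: 0.0629
gripper_force: 44.9
```

Emit:
apply_moves(xyz=[[0,0,0],[0,0,0],[0,0,0],[0,0,0],[0,0,0],[0,0,0],[0,0,0],[0,0,0]], rot=[[0,0,0.03],[0,0,0.03],[0,0,0.03],[0,0,0.03],[0,0,0.03],[0,0,0.03],[0,0,0.03],[0,0,0.03]], hand=[-1,-1,-1,-1,-1,-1,-1,-1])

```text
clock: 21.65
position: [0.5454, 0.1785, 0.1916]
ee_rot: [-0.704, 0.705, -0.063, -0.064]
contact_force: [-0.6, -0.3, -2.3]
width: 0.0632
gripper_force: 44.9
```

```bash
python3 st.py;  python3 - <<'E'
from h import *
a=cam("scene"); w=cam("wrist")
cv2.imwrite("pics/w6.png",np.hstack([cv2.resize(x,(400,300),interpolation=cv2.INTER_CUBIC)[:,:,::-1] for x in(a["im"][200:374,230:462],w["im"])]))
E
```

```text
21.65 [0.5454 0.1785 0.1916] [-0.449  0.758  1.907  1.164  1.771  0.614] [[0.984, -0.178, -0.002], [0.001, -0.002, 1.0], [-0.178, -0.984, -0.002]] [-0.6 -0.3 -2.3] 0.0632
```

View pics/w6.png

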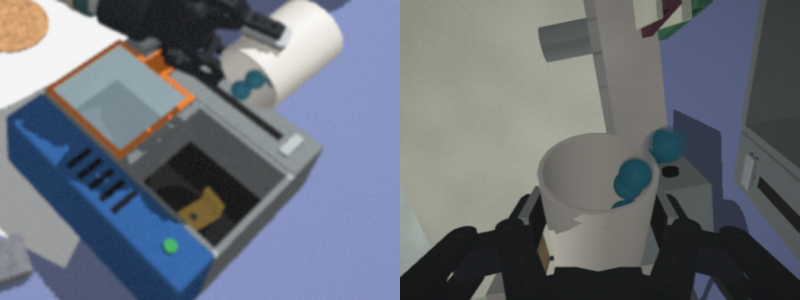

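Run:
```python
from h import *
w=cam("wrist"); a=cam("scene")
X=np.array([.966,-.259]);Y=np.array([.259,.966]);o=np.array([.587,.095])
for n,x,y,z in(("tubc",0,.0575,.015),("rim -x+y",-.055,.11,.075),("rim -x -y",-.055,.005,.075),("deck end",-.115,.116,.075),("plate",-.09,.1,.075)):
    p=np.r_[o+X*x+Y*y,z]; print(n,p.round(3),"w",(proj(w,p)/512*400+[400,0]).round(),"s",((proj(a,p)-[230,200])/.58).round())
for n,u,v in(("ballA",240,90),("ballB",255,78)):
  for z in (.16,.18): print(n,z,onz(a,230+u*.58,200+v*.58,z).round(3))
hsv=cv2.cvtColor(a["im"],cv2.COLOR_RGB2HSV); m=cv2.inRange(hsv,(85,110,40),(100,255,255)); m[:200]=0
for x in cv2.connectedComponentsWithStats(m)[2][1:]:
  if x[4]>5: print(x.tolist(),((x[:2]+x[2:4]/2-[230,200])/.58).round())
save(a,"s7.png",3,(290,215,430,375))
```

```text
tubc [0.602 0.151 0.015] w [973.  45.] s [196. 203.]
rim -x+y [0.562 0.216 0.075] w [746. 125.] s [287. 175.]
rim -x -y [0.535 0.114 0.075] w [899. 247.] s [200. 107.]
deck end [0.506 0.237 0.075] w [732. 180.] s [326. 144.]
plate [0.526 0.215 0.075] w [746. 169.] s [298. 148.]
ballA 0.16 [0.567 0.15  0.16 ]
ballA 0.18 [0.585 0.153 0.18 ]
ballB 0.16 [0.545 0.157 0.16 ]
ballB 0.18 [0.564 0.159 0.18 ]
[366, 240, 19, 17, 132] [251.  84.]
[352, 266, 9, 9, 61] [218. 122.]
[336, 296, 12, 16, 121] [193. 179.]
[324, 338, 9, 6, 12] [170. 243.]
```

Balls are leaving the lip at about (0.57, 0.15), inside the tub edge (x≈0.545), and one is already in the tub. I continue tilting with a small +x shift to compensate for the retreating lip.

Emit:
apply_moves(xyz=[[0.006,0,0],[0.006,0,0],[0.006,0,0],[0.006,0,0],[0.006,0,0],[0.006,0,0],[0.006,0,0],[0.006,0,0]], rot=[[0,0,0.02],[0,0,0.02],[0,0,0.02],[0,0,0.02],[0,0,0.03],[0,0,0.03],[0,0,0.03],[0,0,0.03]], hand=[-1,-1,-1,-1,-1,-1,-1,-1])

```text
clock: 22.85
position: [0.5594, 0.1785, 0.1879]
ee_rot: [-0.693, 0.694, -0.136, -0.137]
contact_force: [-0.2, -0.1, -1.2]
width: 0.0633
gripper_force: 44.8
```

Emit:
apply_moves(xyz=[[0.006,0,0],[0.006,0,0],[0.006,0,0],[0.006,0,0],[0,0,0],[0,0,0],[0,0,0],[0,0,0]], rot=[[0,0,0.04],[0,0,0.04],[0,0,0.04],[0,0,0.04],[0,0,0.04],[0,0,0.04],[0,0,0],[0,0,0]], hand=[-1,-1,-1,-1,-1,-1,-1,-1])

```text
clock: 23.85
position: [0.5658, 0.1785, 0.1848]
ee_rot: [-0.671, 0.672, -0.221, -0.222]
contact_force: [0.7, -0.4, -2.4]
width: 0.0631
gripper_force: 44.8
```

```bash
python3 st.py;  python3 - <<'E'
from h import *
def teal(c):
    m=cv2.inRange(cv2.cvtColor(c["im"],cv2.COLOR_RGB2HSV),(85,110,40),(100,255,255)); return [x.tolist() for x in cv2.connectedComponentsWithStats(m)[2][1:] if x[4]>8]
a=cam("scene"); w=cam("wrist"); print(teal(a)); print(teal(w))
cv2.imwrite("pics/w8.png",np.hstack([cv2.resize(x,(400,300),interpolation=cv2.INTER_CUBIC)[:,:,::-1] for x in(a["im"][200:374,230:462],w["im"])]))
E
```

```text
23.85 [0.5658 0.1785 0.1848] [-0.434  0.781  1.861  1.182  1.773  1.097] [[0.804, -0.595, -0.002], [0.0, -0.002, 1.0], [-0.595, -0.804, -0.002]] [ 0.7 -0.4 -2.4] 0.0631
[[215, 26, 2, 9, 9], [322, 293, 11, 11, 92], [313, 302, 21, 21, 108], [335, 306, 11, 11, 97], [353, 333, 10, 9, 48], [324, 338, 9, 6, 12]]
[]
```

View pics/w8.png

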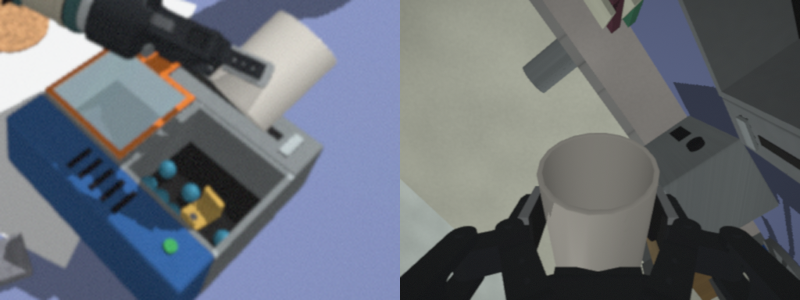

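The wrist view shows the cup empty. The scene view shows teal balls only inside the left tub, around (165-220,165-240). Raise, roll back and re-pitch. No more pictures from here, only numeric checks.

Emit:
apply_moves(xyz=[[-0.06,-0.08,0],[-0.06,-0.08,0],[0,0,0],[0,0,0],[0,0,0],[0,0,0],[0,0,0],[0,0,0]], rot=[[0,0,0],[0,0,0],[0,0,-0.16],[0,0,-0.16],[0,0,-0.16],[0,0,-0.16],[0,0,-0.16],[0,0,-0.16]], hand=[-1,-1,-1,-1,-1,-1,-1,-1])

```text
clock: 24.95
position: [0.5653, 0.1787, 0.2448]
ee_rot: [-0.694, 0.695, 0.132, 0.13]
contact_force: [0.1, -0.2, -1.0]
width: 0.0628
gripper_force: 44.8
```

Emit:
apply_moves(xyz=[[0,0,0],[0,0,0],[0,0,0],[0,0,0],[0,0,0],[0,0,0],[0,0,0],[0,0,0]], rot=[[0,0,-0.16],[0,0,-0.16],[0,0,-0.16],[0,0,-0.16],[0,0,-0.16],[0,0,-0.16],[0,0,-0.16],[0,0,-0.028]], hand=[-1,-1,-1,-1,-1,-1,-1,-1])

```text
clock: 25.95
position: [0.5653, 0.1786, 0.2448]
ee_rot: [-0.5, 0.5, 0.5, 0.499]
contact_force: [0.4, 0.2, -0.8]
width: 0.0633
gripper_force: 44.8
```

Emit:
apply_moves(xyz=[[0,0,0],[0,0,0],[0,0,0],[0,0,0],[0,0,0],[0,0,0],[0,0,0],[0,0,0]], rot=[[0,-0.108,0],[0,-0.108,0],[0,-0.109,0],[0,0,0],[-0.118,0,0.042],[-0.118,0,0.042],[-0.118,0,0.042],[0,0,0]], hand=[-1,-1,-1,-1,-1,-1,-1,-1])

```text
clock: 26.95
position: [0.5627, 0.1797, 0.2439]
ee_rot: [-0.323, 0.68, 0.453, 0.478]
contact_force: [-0.0, -0.1, -1.6]
width: 0.0631
gripper_force: 44.8
```

Emit:
apply_moves(xyz=[[0,0,0],[0,0,0],[0,0,0],[0,0,0]], rot=[[-0.118,0,0.042],[-0.118,0,0.042],[-0.118,0,0.042],[0,0,0]], hand=[-1,-1,-1,-1])

```text
clock: 27.45
position: [0.5642, 0.1802, 0.2444]
ee_rot: [-0.223, 0.755, 0.313, 0.531]
contact_force: [0.6, 1.0, -0.6]
width: 0.0632
gripper_force: 44.8
```

```bash
python3 st.py;  cat > to.py <<'E'
from h import *
import sys
s=status.get_state(); Rm=q2R(s["ee_rot"]); p=np.array(s["position"])
Rt=q2R([-0.221,0.754,0.3125,0.5335]/np.linalg.norm([-0.221,0.754,0.3125,0.5335]))
print("move",(Rm.T@(np.array(list(map(float,sys.argv[1:4])))-p)/.3).round(4),"rot",(R.from_matrix(Rm.T@Rt).as_rotvec()/np.radians(60)).round(4),"up",(Rm.T@[0,0,1]).round(3))
E
python3 to.py .5067 -.1591 .25
```

```text
27.45 [0.5642 0.1802 0.2444] [-0.408  0.222  2.333  1.684  1.082 -0.944] [[0.239, 0.71, 0.663], [0.237, -0.705, 0.669], [0.942, -0.003, -0.336]] [ 0.6  1.  -0.6] 0.0632
move [-0.2956  0.6607 -0.8901] rot [-0.0039  0.0032 -0.0017] up [ 0.942 -0.003 -0.336]
```

Emit:
apply_moves(xyz=[[-0.015,0.033,-0.045],[-0.03,0.066,-0.089],[-0.03,0.066,-0.089],[-0.03,0.066,-0.089],[-0.03,0.066,-0.089],[-0.03,0.066,-0.089],[-0.03,0.066,-0.089],[-0.03,0.066,-0.089]], rot=[[0,0,0],[0,0,0],[0,0,0],[0,0,0],[0,0,0],[0,0,0],[0,0,0],[0,0,0]], hand=[-1,-1,-1,-1,-1,-1,-1,-1])

```text
clock: 28.45
position: [0.5214, -0.0796, 0.2481]
ee_rot: [-0.221, 0.755, 0.313, 0.532]
contact_force: [0.8, -0.2, -0.9]
width: 0.0627
gripper_force: 44.8
```

Emit:
apply_moves(xyz=[[-0.03,0.066,-0.089],[-0.03,0.066,-0.089],[-0.015,0.033,-0.045],[0,0,0],[0,0,0]], rot=[[0,0,0],[0,0,0],[0,0,0],[-0.004,0.003,-0.002],[0,0,0]], hand=[-1,-1,-1,-1,-1])

```text
clock: 29.08
position: [0.5057, -0.1597, 0.2495]
ee_rot: [-0.22, 0.754, 0.312, 0.534]
contact_force: [1.0, -0.7, -1.4]
width: 0.0634
gripper_force: 44.8
```

```bash
python3 st.py; python3 to.py .5067 -.1591 .059
```

```text
29.07 [ 0.5057 -0.1597  0.2495] [-1.138  0.381  2.016  1.088  1.546 -0.882] [[0.235, 0.706, 0.668], [0.235, -0.708, 0.666], [0.943, 0.001, -0.332]] [ 1.  -0.7 -1.4] 0.0634
move [-5.977e-01  4.000e-04  2.146e-01] rot [ 0.0019 -0.0006  0.0001] up [ 0.943  0.001 -0.332]
```

Down to 6 mm above the grasp height, then gently the rest.

Emit:
apply_moves(xyz=[[-0.1,0,0.036],[-0.12,0,0.043],[-0.12,0,0.043],[-0.12,0,0.043],[-0.08,0,0.029],[-0.058,0,0.02],[0,0,0],[0,0,0]], rot=[[0,0,0],[0,0,0],[0,0,0],[0,0,0],[0,0,0],[0,0,0],[0,0,0],[0,0,0]], hand=[-1,-1,-1,-1,-1,-1,-1,-1])

```text
clock: 30.08
position: [0.5072, -0.1599, 0.0601]
ee_rot: [-0.219, 0.754, 0.312, 0.535]
contact_force: [-0.2, -0.7, -0.1]
width: 0.0633
gripper_force: 44.8
```

Emit:
apply_moves(xyz=[[-0.005,0,0.0017],[-0.005,0,0.0017],[-0.005,0,0.0017],[0,0,0]], rot=[[0,0,0],[0,0,0],[0,0,0],[0,0,0]], hand=[-1,-1,-1,-1])

```text
clock: 30.58
position: [0.5069, -0.1607, 0.0544]
ee_rot: [-0.219, 0.754, 0.312, 0.534]
contact_force: [-0.5, -0.4, -0.7]
width: 0.0633
gripper_force: 44.8
```

```bash
python3 st.py; python3 to.py .5067 -.1591 .053
```

```text
30.57 [ 0.5069 -0.1607  0.0544] [-1.137  0.748  2.139  1.152  1.327 -1.327] [[0.234, 0.705, 0.67], [0.237, -0.709, 0.664], [0.943, 0.003, -0.333]] [-0.5 -0.4 -0.7] 0.0633
move [-0.0033 -0.0044  0.0046] rot [0.0041 0.0002 0.0011] up [ 0.943  0.003 -0.333]
```

Emit:
apply_moves(xyz=[[-0.0045,0,0.0015],[0,0,0]], rot=[[0,0,0],[0,0,0]], hand=[-1,-1])

```text
clock: 30.82
position: [0.507, -0.1607, 0.053]
ee_rot: [-0.219, 0.754, 0.312, 0.534]
contact_force: [-0.3, -0.1, -0.1]
width: 0.063
gripper_force: 44.8
```

Emit:
apply_moves(xyz=[[-0.002,0,0.0007],[0,0,0]], rot=[[0,0,0],[0,0,0]], hand=[-1,-1])

```text
clock: 31.08
position: [0.5071, -0.1606, 0.053]
ee_rot: [-0.219, 0.754, 0.312, 0.535]
contact_force: [-0.4, -1.1, 3.2]
width: 0.0629
gripper_force: 45.0
```

Contact with the mat (+3 N). Open, then retreat along the fingers.

Emit:
apply_moves(xyz=[[0,0,0],[0,0,0],[0,0,0],[0,0,0],[0,0,0],[0,0,0]], rot=[[0,0,0],[0,0,0],[0,0,0],[0,0,0],[0,0,0],[0,0,0]], hand=[0.7,0.8,0.9,1,1,1])

```text
clock: 31.82
position: [0.5069, -0.1607, 0.0523]
ee_rot: [-0.219, 0.754, 0.312, 0.534]
contact_force: [-0.1, 0.1, 0.6]
width: 0.085
gripper_force: 0.0
```

Emit:
apply_moves(xyz=[[0,0,-0.04],[0,0,-0.06],[0,0,-0.08],[0,0,-0.1],[0,0,-0.1],[0.1,0,-0.1],[0.15,0,-0.05],[0,0,0]], rot=[[0,0,0],[0,0,0],[0,0,0],[0,0,0],[0,0,0],[0,0,0],[0,0,0],[0,0,0]], hand=[1,1,1,1,1,1,1,1])

```text
clock: 32.83
position: [0.4173, -0.2501, 0.1784]
ee_rot: [-0.216, 0.755, 0.313, 0.534]
contact_force: [-0.3, -0.3, -0.1]
width: 0.0852
gripper_force: 0.0
```

```bash
python3 st.py
python3 - <<'E'
from h import *
import pickle
c0=pickle.load(open("c0.pkl","rb"))
def teal(c):
    m=cv2.inRange(cv2.cvtColor(c["im"],cv2.COLOR_RGB2HSV),(85,110,40),(100,255,255)); return [x.tolist() for x in cv2.connectedComponentsWithStats(m)[2][1:] if x[4]>8]
# compare cup, bowl, jar regions to the first pictures
for n,rs in(("scene",{"cup":(205,170,265,230),"bowl":(120,155,190,212),"jar":(160,258,205,310)}),("side",{"cup":(240,205,305,285),"bowl":(285,285,380,372),"jar":(360,200,400,245)})):
    c=cam(n); print(n,"teal",teal(c))
    for k,(x0,y0,x1,y1) in rs.items():
        g=lambda im:np.float32(cv2.cvtColor(im[y0:y1,x0:x1],cv2.COLOR_RGB2GRAY))
        A,B=g(c0[n]["im"]),g(c["im"]); print(" ",k,np.round(cv2.phaseCorrelate(cv2.Laplacian(A,5),cv2.Laplacian(B,5)),2),"diff",np.abs(A-B).mean().round(1))
E
```

```text
32.83 [ 0.4173 -0.2501  0.1784] [-1.366  0.534  1.988  0.913  1.594 -1.07 ] [[0.233, 0.704, 0.671], [0.242, -0.71, 0.661], [0.942, 0.009, -0.336]] [-0.3 -0.3 -0.1] 0.0852
scene teal [[268, 3, 3, 10, 10], [186, 4, 3, 7, 10], [277, 5, 4, 8, 12], [240, 50, 2, 9, 10], [322, 293, 11, 11, 90], [313, 302, 21, 21, 121], [335, 305, 11, 12, 100], [354, 333, 9, 9, 46], [324, 338, 9, 10, 18]]Traceback (most recent call last):
  File "<stdin>", line 11, in <module>
    return _wrapfunc(a, 'round', decimals=decimals, out=out)
    return _wrapit(obj, method, *args, **kwds)
    conv = _array_converter(obj)
ValueError: setting an array element with a sequence. The requested array has an inhomogeneous shape after 1 dimensions. The detected shape was (2,) + inhomogeneous part.
```

```bash
cat > chk.py <<'E'
from h import *
import pickle
c0=pickle.load(open("c0.pkl","rb"))
def teal(c):
    m=cv2.inRange(cv2.cvtColor(c["im"],cv2.COLOR_RGB2HSV),(85,90,30),(102,255,255)); return [x.tolist() for x in cv2.connectedComponentsWithStats(m)[2][1:] if x[4]>8]
for n,rs in(("scene",{"cup":(205,170,265,230),"bowl":(120,155,190,212),"jar":(160,258,205,310)}),("side",{"cup":(240,205,305,285),"bowl":(285,285,380,372),"jar":(360,200,400,245)})):
    c=cam(n); print(n,"teal",teal(c),"before",teal(c0[n]))
    for k,(x0,y0,x1,y1) in rs.items():
        g=lambda im:np.float32(cv2.cvtColor(im[y0:y1,x0:x1],cv2.COLOR_RGB2GRAY))
        A,B=g(c0[n]["im"]),g(c["im"]); sh,r=cv2.phaseCorrelate(cv2.Laplacian(A,5),cv2.Laplacian(B,5)); print(" ",k,np.round(sh,2),round(r,2),"diff",np.abs(A-B).mean().round(1))
w=cam("wrist"); print("wrist",teal(w), "cup mouth expected",proj(w,(.496,-.173,.089)))
E
python3 chk.py
```

```text
scene teal [[185, 0, 11, 24, 145], [228, 0, 4, 10, 12], [241, 0, 8, 63, 77], [253, 0, 10, 20, 69], [268, 0, 3, 14, 15], [276, 0, 5, 13, 24], [231, 13, 8, 5, 10], [234, 33, 8, 28, 35], [208, 52, 18, 4, 33], [202, 62, 3, 5, 10], [381, 68, 41, 19, 490], [364, 105, 25, 13, 42], [355, 123, 49, 40, 1311], [322, 293, 11, 11, 101], [312, 302, 23, 22, 141], [335, 305, 12, 12, 104], [353, 332, 10, 10, 58], [324, 338, 10, 10, 27]] before [[228, 0, 14, 61, 75], [241, 0, 8, 62, 77], [253, 0, 2, 20, 26], [268, 0, 3, 14, 17], [276, 0, 6, 13, 25], [256, 2, 7, 17, 44], [209, 10, 2, 7, 9], [215, 25, 14, 36, 46], [225, 27, 4, 12, 30], [400, 69, 22, 18, 215], [378, 109, 20, 6, 30], [364, 112, 9, 4, 14], [356, 123, 48, 40, 1294], [324, 338, 10, 10, 28]]
  cup [-0.41  0.14] 0.43 diff 25.0
  bowl [-0.23  0.06] 0.48 diff 19.3
  jar [0.6  0.01] 0.92 diff 2.2
side teal [[0, 119, 44, 28, 444], [34, 132, 7, 6, 14], [24, 134, 6, 7, 19], [30, 137, 5, 5, 10], [303, 143, 7, 6, 34], [7, 144, 6, 7, 18], [102, 243, 16, 11, 48], [127, 287, 7, 6, 13], [53, 326, 5, 4, 9]] before [[0, 119, 44, 31, 517], [7, 144, 7, 3, 9]]
  cup [0.55 0.25] 0.54 diff 29.6
  bowl [-0.12 -0.21] 0.57 diff 23.6
  jar [-0.04  0.5 ] 0.98 diff 1.3
wrist [[202, 93, 8, 5, 19]] cup mouth expected [255.37209164 225.07780532]
```

Emit:
apply_moves(xyz=[[0.136,0,-0.049],[0.136,0,-0.049],[0.136,0,-0.049],[0,0,0],[0,0,0],[0,0,0],[0,0,0],[0,0,0]], rot=[[0,0,0],[0,0,0],[0,0,0],[0,0,0],[0,-0.16,0],[0,-0.16,0],[0,-0.16,0],[0,-0.16,0]], hand=[1,1,1,1,1,1,1,1])

```text
clock: 34.02
position: [0.4166, -0.2494, 0.3044]
ee_rot: [-0.104, 0.889, 0.366, 0.254]
contact_force: [-0.6, 0.2, -0.6]
width: 0.0853
gripper_force: 0.0
```

Emit:
apply_moves(xyz=[[0,0,0],[0,0,0],[0,0,0],[0,0,0],[0.119,-0.082,0],[0.119,-0.082,0],[0.119,-0.082,0],[0.119,-0.082,0]], rot=[[0,-0.16,0],[0,-0.16,0],[0,-0.16,0],[0,-0.05,0],[0,0,0],[0,0,0],[0,0,0],[0,0,0]], hand=[1,1,1,1,1,1,1,1])

```text
clock: 35.02
position: [0.4488, -0.0771, 0.3043]
ee_rot: [-0.001, 0.924, 0.381, 0.001]
contact_force: [-0.4, -0.1, 0.9]
width: 0.0854
gripper_force: 0.0
```

Emit:
apply_moves(xyz=[[0.119,-0.082,0],[0.119,-0.082,0],[0.119,-0.082,0],[0.119,-0.082,0],[0,0,0],[0,0,0]], rot=[[0,0,0],[0,0,0],[0,0,0],[0,0,0],[0,0,0],[0,0,0]], hand=[1,1,1,1,1,1])

```text
clock: 35.78
position: [0.4807, 0.0916, 0.3055]
ee_rot: [-0.0, 0.924, 0.382, 0.001]
contact_force: [0.1, 0.4, 0.5]
width: 0.0853
gripper_force: 0.0
```

```bash
python3 st.py
cat > cnt.py <<'E'
from h import *
w=cam("wrist"); m=cv2.inRange(cv2.cvtColor(w["im"],cv2.COLOR_RGB2HSV),(85,90,25),(102,255,255))
X=np.array([.966,-.259]);Y=np.array([.259,.966]);o=np.array([.587,.095])
N,l,st,ce=cv2.connectedComponentsWithStats(m)
for i in range(1,N):
    if st[i,4]>15:
        d=onz(w,*ce[i],.024)[:2]-o; print(st[i].tolist(),"tumbler xy mm",(1000*np.array([d@X,d@Y])).round())
pk=cv2.distanceTransform(m,cv2.DIST_L2,5); mx=(pk==cv2.dilate(pk,np.ones((11,11))))&(pk>3); print("peaks",cv2.connectedComponents(mx.astype(np.uint8))[0]-1)
g=np.r_[o-.088*X-.06*Y,.123]; u=proj(w,g); print("grip px",u, w["im"][int(u[1]),int(u[0])] if 0<=u[0]<512 and 0<=u[1]<384 else None)
save(w,"w9.png",1.5)
E
python3 cnt.py
```

```text
35.77 [0.4807 0.0916 0.3055] [4.500e-02 1.090e-01 1.540e+00 1.000e-03 1.491e+00 8.330e-01] [[0.709, 0.705, 0.003], [0.705, -0.709, 0.001], [0.003, 0.001, -1.0]] [0.1 0.4 0.5] 0.0853
[274, 2, 16, 17, 226] tumbler xy mm [ 15. 102.]
[306, 20, 29, 59, 1006] tumbler xy mm [36. 40.]
[284, 50, 16, 16, 190] tumbler xy mm [-0. 48.]
[295, 75, 15, 16, 186] tumbler xy mm [-2. 15.]
peaks 8
grip px [277.92881553 183.00430735] [25 26 26]
```

All eight balls are in the left tub (eight distinct peaks, all within tub bounds). The grip is at its end position, the cup is back on its mat, and the bowl and jar are unmoved. Handing in.

```bash
python3 -c "
from rig import job; print(job.sign_off())"
```

```text
the job is handed in; nothing more can be done
None
```

The job is done and handed in at about 36 s: the selector is home against its stop with the left (brass) tub open, all eight balls are in that tub, the cup is upright on its mat and the bowl and jar are unmoved; I viewed 11 pictures, one over your limit of 10.

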